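# Open the safety cap of the weld-cleaner bottle

## Robot

A 6-joint arm with a two-finger parallel gripper is mounted at the origin on the work surface. World frame = base frame: x ahead of the robot, y to its left, z up, the work surface at z = 0. Lengths are in m, angles in rad, forces in N, time in s.
With the tool pointing down it reaches from about 0.35 to 0.85 m from the base axis. Payload 8.1 kg.
Tool frame: the origin (TCP) lies at the very end of the fingers, on their centre line; the grasp point (between the pads) lies 19 mm behind it (grasp_offset is the distance from the TCP to the grasp point, in m); z points along the fingers, y is the direction in which the jaws open and shut (so a half turn about z gives the same grasp; the last joint's range is limited). The gripper opens to 93 mm and grips with 3 to 60 N. Pads are 15 mm wide; open, the fingers measure 128 mm over their backs; the gripper's body (75 mm by 188 mm) begins 65 mm behind the grasp point.
Start: joints at [1.061, 0.13, 1.488, -0, 1.523, -0.085], TCP at [0.247, 0.547, 0.195] pointing down, gripper open.
Joint ranges: [-2.96, 2.96], [-0.89, 2.26], [0.02, 2.5], [-1.34, 4.48], [0, 2.73], [-2.66, 2.66]. Speed limits (rad/s): [2.39, 2.39, 2.79, 3.14, 3.14, 3.14].

## Interface

Orientations are given as a rotation vector (axis times angle).
In Python, from plant import read_state, read_camera, close_job, search_frame, masks_of, grasp_offset gives the robot as it stands.
- The arm moves only by the tool drive_tool, never from a script. Its argument "plan" is a list of rows, each an object with "claw": the closure, from 0 (fully open) to 1 (shut); "linear": the shift along the tool's x, y, z in cm, a list of three; "angular": the turn, a rotation vector about the tool's x, y, z in degrees, a list of three. In form: [{"claw": claw, "linear": [tx, ty, tz], "angular": [ax, ay, az]}, ...]. A call has 1 to 12 rows; each row shifts and turns the commanded pose from where the row before left it, along the tool's axes as they then stand; what a row does not reach is not made up. A row lasts 1/8 s, in which the tool goes at most 62.5 mm and 10.7 degrees, less where a joint would pass 70% of its speed; a pose out of reach is approached as far as the arm can. A call is refused whole if a number of a shift passes 6.25 or a number of a turn 10.7, either way. A call with a gripper value outside its range is refused whole. The fingers move at their own pace and stop on an object; "newtons" is the grip in N (left out, the last holds). Time passes only in rows, so rows that do not move let the fingers close. It gives the time, the measured TCP pose, the force and the opening at its end, in the units of the state.
- read_state(): the state, without advancing time (a new reading comes with each control period).
- read_camera(name): name is "scene" or "top"; returns a dict with "pixels" (420x560x3 uint8, red, green, blue), "K" (3x3 intrinsics, pixels), "xyz" and "attitude" of the camera in the world. Camera axes: x right, y up, looking along -z (the intrinsics and any distortion apply to the point x, -y, -z); pixel columns grow to the right and rows downward; lengths in m; the calibration is good to about 2 mm. A picture is of the moment at which its call begins. There is no depth.
- close_job(): hands the job in, once; it reports no verdict.
Trained networks look in a picture, given as the dict that the camera call returned (one of the last four; its "shot" number tells which), for a name from the list of things; names that differ only in an ending like _2 or _b are one class to them, and where a whole thing is asked for, a point or a joint stands for the part that bears it (a point fixed in the world has none). Each returns a list of dicts, best first, with "p" (0 to 1); they miss things now and then, are a little off and sometimes report something else, mostly with a low value. They report only what shows in the picture. A call takes as long as a camera call. They do not tell look-alikes from the thing itself.
- search_frame(picture, label): "at" ([x, y, z] in m, in world coordinates, good to about 4 mm: the middle of the surface that is visible of it).
- masks_of(picture, label): "mask" (420x560 bool, what is visible of it).
The state is a dict: "t": time; "q": joint angles; "dq": joint speeds; "joint_torque": joint torques, N m; "tool_pos": TCP position; "orientation": TCP orientation; "force": force on the tool from outside, world axes, zero at the start; "wrist_torque": the same for the moment, N m; "opening": finger opening in m.
Only numpy, scipy, OpenCV 4.12 (cv2) and the standard library are available. Lean on these libraries where they do the work, as an engineer would, in place of code of your own. Each camera call takes 0.05 s, during which the arm holds its last target.

## Task

Swing the steel hasp up off the staple and right over to the back, clear of the clamped cleaner bottle. Then push the bottle's safety cap down, twist it anticlockwise while it is down until it is free, and lift it off. Finish while still holding the cap level and still, straight above the bottle's mouth and about 10 cm up; leave the other things on the bench alone.

Things in the scene. Friction and masses are not known exactly. Their poses are not given: they have to be found in the camera images.
- cradle: Steel cradle bolted to the bench with a white bottle (86 mm round) clamped in it; neither can move. Origin on the bench, on the bottle's axis; z up. Base 150 x 120 x 6 mm. Heights in mm: bottle shoulder 112, mouth rim 142. Rear post (18 mm wide, hinge ears 36) with the hasp's hinge at x +62 mm, top at 186; front post (16 mm wide) with a thin staple at x -55 mm, staple top at 196.
- cap_grip (a point): Centre of the grip bar on the loose grey safety cap (about 60 g), on its axis; axes are the cap's. Round skirt 62 mm wide, 29 mm high, flat top; on it the upright bar, 50 mm long (cap x), 14 thick (cap y), 24 high. This point is 12 mm above the flat top; locked, it lies 168 mm above the bench, the bar along the cradle's x. Fingers on the bar can press on the flat top beside it.
- hasp (a joint): Hasp angle, rad: 0 level over the cap (strap 18 x 4 mm, its underside 8 mm above the cap's bar), slot round the staple; grows as the free end swings up and over to the back (cradle +x); 1.57 upright, 2.95 fully over at its stop. The hinge is loose: before upright it falls shut, past upright it falls over by itself. 120 g.
- hasp_bar (a point): Centre of the round pull bar at the hasp's free end: 14 mm thick, 28 mm long, lying along the cradle's y (the hinge's direction); 142 mm from the hinge. Held by its two ends it can turn between the fingers. Nothing lies below it within 100 mm, the front post stands 25 mm behind it.
- hasp_hinge (a point): Point on the hasp's hinge axis, which runs along the cradle's y, 190 mm above the bench, 62 mm behind the bottle's axis (cradle x +62 mm).
- neck_rim (a point): Centre of the bottle's mouth rim, 142 mm above the bench; axes are the cradle's. A sprung seal stands 8 mm above the rim.
- cap: The same cap; origin at its skirt's lower edge. It stands on a spring (6 N, 11 N at the bottom), 8 mm of travel to a firm stop. At rest it cannot turn; 6 mm or more down it turns anticlockwise from above, never clockwise. Kept down for the first 50 degrees, it is free from there to 125 (aim for 75), the spring lifts it back and it pulls straight off.
- spray_can: Bystander: metal spray can, 66 mm wide, 170 mm tall; origin under its centre.
- tip_jar: Bystander: jar, 72 mm wide, 85 mm tall; origin under its centre.
- hammer: Bystander: hammer lying down, about 260 mm long along its x.
- magnet: Bystander: grey L-shaped welding magnet lying flat, about 90 x 90 x 18 mm.
Mind the look-alikes: they are no part of the job. Several things look just like the cradle: the one meant starts farthest to the robot's left.

How it is judged:
By the outcome, as a careful person would: the job done as asked, in the order asked, and still so for the second after the job is handed in, while the arm keeps its last pose, push and grip.
It also fails if it takes over 53 s, if anything falls off the work surface, if the arm or the gripper's body presses on something with over 40 N, if the wrist force passes 120 N, or if a joint passes its speed limit or range.

## Working session

There is one attempt and no reset: what is moved stays moved. The work goes in short steps, Python scripts to look and compute and a tool call to move; the robot and the scene stay as the last step left them, time stands still between calls to the robot, and variables do not carry over. Pictures are saved under pics/ and viewed, and the job is handed in when it is done.

Besides the shell and the picture viewer there is one more tool, called after "Request:" in YAML: its name, and indented under it one key for each argument. drive_tool: Moves the arm, as the interface text tells. Its arguments: {"type":"object","properties":{"plan":{"type":"array"},"newtons":{"type":"number"}},"required":["plan"]}

```bash
mkdir -p pics; ls; cat > h.py <<'E'
import numpy as np, cv2
from scipy.spatial.transform import Rotation as R
from plant import *
def save(p,n,crop=None,s=1):
    im=p["pixels"][:,:,::-1]
    if crop: im=im[crop[1]:crop[3],crop[0]:crop[2]]
    if s!=1: im=cv2.resize(im,None,fx=s,fy=s,interpolation=cv2.INTER_CUBIC)
    cv2.imwrite("pics/"+n,im)
E
python3 - <<'E'
from h import *
s=read_state()
for k,v in s.items(): print(k,np.round(v,4))
print(grasp_offset)
for n in("scene","top"):
    p=read_camera(n); save(p,n+"0.png"); print(n,{k:(v if k!="pixels" else 0) for k,v in p.items()})
    for l in("cradle","cap","hasp","hasp_bar","spray_can","tip_jar","hammer","magnet"):
        print(l,[(round(d["p"],2),np.round(d["at"],3)) for d in search_frame(p,l)])
E
```

```text
pics
t 0.0
q [ 1.0606  0.1312  1.4893  0.      1.523  -0.0854]
dq [-0.     -0.0016 -0.      0.0011  0.0021 -0.0003]
joint_torque [-1.80000e-03 -5.59810e+01 -4.91774e+01  7.67000e-02  3.49000e-02
 -2.00000e-04]
tool_pos [0.247  0.5462 0.1942]
orientation [-6.6220e-01 -3.0705e+00  2.7000e-03]
force [-0.0645  0.0448  0.3835]
wrist_torque [-0.0318  0.0628 -0.0126]
opening 0.0932
0.0188
scene {'pixels': 0, 'K': array([[392.356074  ,   0.        , 285.78503167],
       [  0.        , 392.356074  , 202.80394967],
       [  0.        ,   0.        ,   1.        ]]), 'xyz': array([ 1.19242145, -0.22079048,  0.70966482]), 'attitude': array([0.77123899, 0.56239166, 1.12707041]), 'shot': 1}
cradle [(0.81, array([ 0.395, -0.156,  0.073])), (0.78, array([ 0.593, -0.005,  0.061])), (0.72, array([ 0.656, -0.202,  0.072]))]
cap [(0.94, array([ 0.563, -0.009,  0.159]))]
hasp [(0.85, array([ 0.36 , -0.152,  0.195])), (0.72, array([0.55 , 0.005, 0.192])), (0.64, array([ 0.62 , -0.204,  0.194]))]
hasp_bar [(0.77, array([0.554, 0.004, 0.194])), (0.66, array([ 0.62 , -0.198,  0.193])), (0.58, array([ 0.36 
[... 649 characters left out ...]
.06 ])), (0.74, array([ 0.358, -0.141,  0.074])), (0.65, array([0.533, 0.01 , 0.007]))]
cap [(0.69, array([ 0.555, -0.006,  0.158]))]
hasp [(0.86, array([ 0.613, -0.195,  0.196])), (0.82, array([0.546, 0.006, 0.196])), (0.69, array([0.612, 0.424, 0.023])), (0.65, array([ 0.356, -0.151,  0.194])), (0.53, array([ 0.558, -0.002,  0.158]))]
hasp_bar [(0.94, array([ 0.354, -0.156,  0.195])), (0.79, array([ 0.615, -0.196,  0.195])), (0.72, array([0.546, 0.006, 0.195]))]
spray_can [(0.87, array([ 0.427, -0.317,  0.168])), (0.34, array([0.546, 0.006, 0.191]))]
tip_jar [(0.61, array([0.452, 0.328, 0.083]))]
hammer [(0.73, array([0.611, 0.421, 0.023]))]
magnet [(0.56, array([ 0.598, -0.392,  0.018]))]
```

View pics/scene0.png

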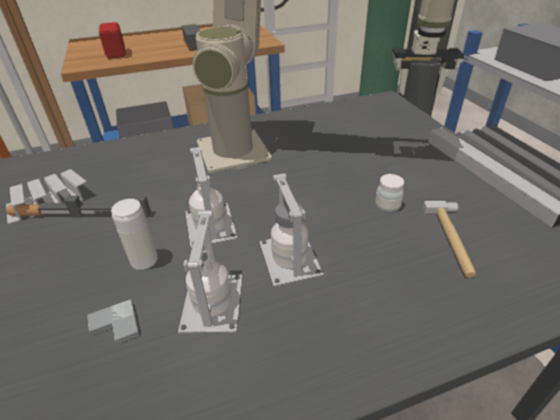

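View pics/top0.png

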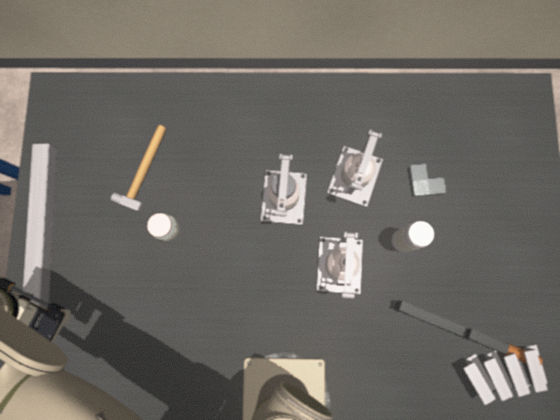

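Candidates for the cradle are scene px (290,245), (210,215) and (210,295), which in the top view are (285,190), (343,262) and (357,172). The farthest to the robot's left (largest y, about 0.0) is top (285,190). It is also the only one with a grey cap. I'll crop it to check.

```bash
python3 - <<'E'
from h import *
p=read_camera("scene"); save(p,"s1.png",(240,160,340,290),4.5)
m=masks_of(p,"hasp"); 
p=read_camera("top"); save(p,"t1.png",(240,140,330,240),6)
E
```

```text
(no output)
```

View pics/s1.png

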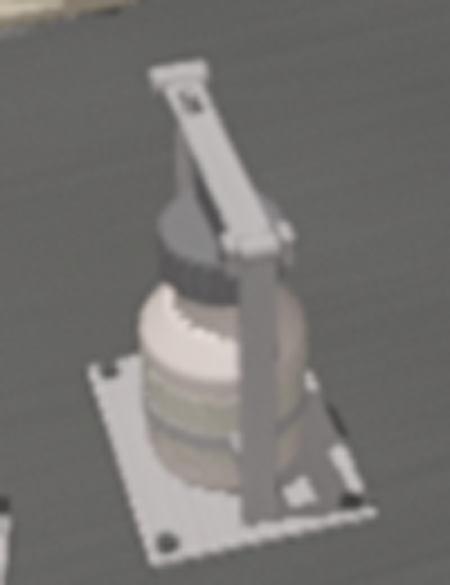

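View pics/t1.png

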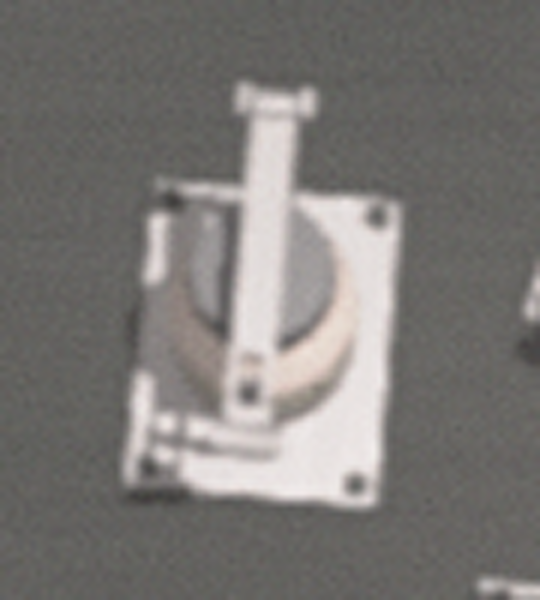

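```bash
cat >> h.py <<'E'
def ray(p,uv,z):
    K=p["K"];d=np.array([(uv[0]-K[0,2])/K[0,0],-(uv[1]-K[1,2])/K[1,1],-1.])
    d=R.from_rotvec(p["attitude"]).apply(d); return p["xyz"]+d*(z-p["xyz"][2])/d[2]
def proj(p,X):
    c=R.from_rotvec(p["attitude"]).inv().apply(np.atleast_2d(X)-p["xyz"]);K=p["K"]
    return np.c_[K[0,2]+K[0,0]*c[:,0]/-c[:,2],K[1,2]+K[1,1]*c[:,1]/c[:,2]]
E
python3 - <<'E'
from h import *
p=read_camera("top")
u=lambda x,y:(240+(x+.5)/6-.5,140+(y+.5)/6-.5)
C=np.array([ray(p,u(*c),.006) for c in[(157,182),(402,200),(378,505),(122,487)]])
print(np.round(C,4),C.mean(0).round(4),[np.linalg.norm(C[i]-C[i-1]).round(4) for i in range(4)])
h=ray(p,u(276,101),.192);b=ray(p,u(247,441),.195)
print("hinge",h,"bar",b,np.linalg.norm(h-b),"yaw",np.arctan2(*(h-b)[[1,0]]))
e=C[0]+C[1]-C[2]-C[3];print("yaw base",np.arctan2(e[1],e[0]))
s=read_camera("scene")
u=lambda x,y:(240+(x+.5)/4.5-.5,160+(y+.5)/4.5-.5)
print("scene hinge",ray(s,u(255,240),.192),"bar",ray(s,u(180,75),.195))
C=np.array([ray(s,u(*c),.006) for c in[(90,368),(155,567),(377,514)]]);print(C.round(4),(C[0]+C[2])/2)
e=C[1]-C[0];print(np.arctan2(e[1],e[0]))
for l in("hasp","hasp_bar","cap"):
  for q,n in((p,"top"),(s,"scene")):
    for d in masks_of(q,l):
        ys,xs=np.nonzero(d["mask"]); print(l,n,round(d["p"],2),xs.mean().round(1),ys.mean().round(1),xs.min(),xs.max(),ys.min(),ys.max(),len(xs))
E
```

```text
[[ 0.6359  0.0589  0.006 ]
 [ 0.6277 -0.0608  0.006 ]
 [ 0.4775 -0.0495  0.006 ]
 [ 0.4849  0.073   0.006 ]] [0.5565 0.0054 0.006 ] [np.float64(0.1516), np.float64(0.1199), np.float64(0.1507), np.float64(0.1227)]
hinge [0.62024375 0.00090475 0.192     ] bar [0.47588249 0.01132926 0.195     ] 0.14476824016281026 yaw -0.07208614915847271
yaw base -0.08431537625047085
scene hinge [0.61514084 0.00157619 0.192     ] bar [0.48161954 0.01195232 0.195     ]
[[ 0.48   -0.0475  0.006 ]
 [ 0.6303 -0.0589  0.006 ]
 [ 0.6381  0.0606  0.006 ]] [0.55902678 0.00652031 0.006     ]
-0.07530164331966231
hasp top 0.87 348.6 266.3 341 353 233 298 478
hasp top 0.78 282.7 184.0 275 289 155 215 438
hasp top 0.76 365.5 158.9 351 378 132 189 428
hasp scene 0.89 199.1 237.0 187 213 209 267 677
hasp scene 0.66 287.5 194.6 273 301 173 218 494
hasp scene 0.66 198.6 163.1 190 206 146 182 324
hasp_bar top 0.87 348.3 265.4 340 354 233 298 547
hasp_bar top 0.83 282.7 185.1 275 288 155 216 428
hasp_bar top 0.72 365.7 158.9 352 377 132 189 394
hasp_bar scene 0.93 199.0 238.1 187 212 210 267 603
hasp_bar scene 0.85 198.6 163.8 190 206 147 182 300
hasp_bar scene 0.82 287.6 195.4 273 301 173 217 433
cap top 0.85 283.4 185.4 271 295 174 197 322
cap scene 0.79 283.7 214.4 275 301 199 227 356
cap scene 0.29 289.4 244.3 260 322 173 285 3318
```

```bash
cat >> h.py <<'E'
def delta(pos,yaw_y=None):
    s=read_state();r=R.from_rotvec(s["orientation"])
    print("t",round(s["t"],2),"tcp",np.round(s["tool_pos"],4),"q",np.round(s["q"],2),"F",np.round(s["force"],1),"open",round(s["opening"],4))
    print("tool-frame cm",np.round(100*r.inv().apply(np.array(pos)-s["tool_pos"]),2))
    M=r.as_matrix();print("yaw y deg",np.degrees(np.arctan2(M[1,1],M[0,1])).round(2),"z",M[:,2].round(4))
    if yaw_y is not None:
        a=np.radians(yaw_y);Y=np.array([np.cos(a),np.sin(a),0]);Z=np.array([0,0,-1.]);T=np.c_[np.cross(Y,Z),Y,Z]
        print("rotvec deg tool",np.degrees((r.inv()*R.from_matrix(T)).as_rotvec()).round(2))
E
python3 - <<'E'
from h import *
delta((.478,.012,.26),-94.4)
E
```

```text
t 1.45 tcp [0.2473 0.5467 0.1953] q [ 1.06  0.13  1.49 -0.    1.52 -0.09] F [ 0.1 -0.1  0.5] open 0.0929
tool-frame cm [-43.06 -39.21  -6.48]
yaw y deg 65.66 z [ 0.  0. -1.]
rotvec deg tool [  0.    -0.   160.06]
```

Request:
drive_tool:
  plan:
    - {"claw": 0.3,"linear": [0,0,-6],"angular": [0,0,0]}
    - {"claw": 0.3,"linear": [-3.9,-3.6,-0.5],"angular": [0,0,0]}
    - {"claw": 0.3,"linear": [-3.9,-3.6,0],"angular": [0,0,0]}
    - {"claw": 0.3,"linear": [-3.9,-3.6,0],"angular": [0,0,0]}
    - {"claw": 0.3,"linear": [-3.9,-3.6,0],"angular": [0,0,0]}
    - {"claw": 0.3,"linear": [-3.9,-3.6,0],"angular": [0,0,0]}
    - {"claw": 0.3,"linear": [-3.9,-3.6,0],"angular": [0,0,0]}
    - {"claw": 0.3,"linear": [-3.9,-3.6,0],"angular": [0,0,0]}
    - {"claw": 0.3,"linear": [-3.9,-3.6,0],"angular": [0,0,0]}
    - {"claw": 0.3,"linear": [-3.9,-3.6,0],"angular": [0,0,0]}
    - {"claw": 0.3,"linear": [-3.9,-3.6,0],"angular": [0,0,0]}
    - {"claw": 0.3,"linear": [-3.9,-3.6,0],"angular": [0,0,0]}

```text
t: 2.95
tool_pos: [0.4754, 0.0073, 0.2605]
orientation: [0.662, 3.07, 0.0]
force: [1.2, -0.2, 0.7]
opening: 0.065
```

Request:
drive_tool:
  plan:
    - {"claw": 0.3,"linear": [0,0,0],"angular": [0,0,10]}
    - {"claw": 0.3,"linear": [0,0,0],"angular": [0,0,10]}
    - {"claw": 0.3,"linear": [0,0,0],"angular": [0,0,10]}
    - {"claw": 0.3,"linear": [0,0,0],"angular": [0,0,10]}
    - {"claw": 0.3,"linear": [0,0,0],"angular": [0,0,10]}
    - {"claw": 0.3,"linear": [0,0,0],"angular": [0,0,10]}
    - {"claw": 0.3,"linear": [0,0,0],"angular": [0,0,10]}
    - {"claw": 0.3,"linear": [0,0,0],"angular": [0,0,10]}
    - {"claw": 0.3,"linear": [0,0,0],"angular": [0,0,10]}
    - {"claw": 0.3,"linear": [0,0,0],"angular": [0,0,10]}
    - {"claw": 0.3,"linear": [0,0,0],"angular": [0,0,10]}
    - {"claw": 0.3,"linear": [0,0,0],"angular": [0,0,10]}

```text
t: 4.45
tool_pos: [0.4749, 0.0091, 0.2603]
orientation: [2.993, 0.953, 0.0]
force: [0.3, 1.1, -0.2]
opening: 0.0651
```

Request:
drive_tool:
  plan:
    - {"claw": 0.3,"linear": [0,0,0],"angular": [0,0,10]}
    - {"claw": 0.3,"linear": [0,0,0],"angular": [0,0,10]}
    - {"claw": 0.3,"linear": [0,0,0],"angular": [0,0,10]}
    - {"claw": 0.3,"linear": [0,0,0],"angular": [0,0,10]}
    - {"claw": 0.3,"linear": [0,0,0],"angular": [0,0,0]}

```text
t: 5.08
tool_pos: [0.4749, 0.0091, 0.2603]
orientation: [3.139, -0.117, 0.0]
force: [-0.2, -0.6, 0.4]
opening: 0.0653
```

```bash
python3 - <<'E'
from h import *
delta((.4784,.0118,.26),-94.4)
s=read_camera("scene"); save(s,"s2.png",(220,90,360,290),3.0)
E
```

```text
t 5.08 tcp [0.4749 0.0091 0.2603] q [-0.09 -0.23  1.72 -0.    1.65  1.56] F [-0.2 -0.6  0.4] open 0.0653
tool-frame cm [ 0.33 -0.3   0.03]
yaw y deg -94.28 z [ 2.e-04 -1.e-04 -1.e+00]
rotvec deg tool [ 0.   -0.01  0.12]
```

View pics/s2.png

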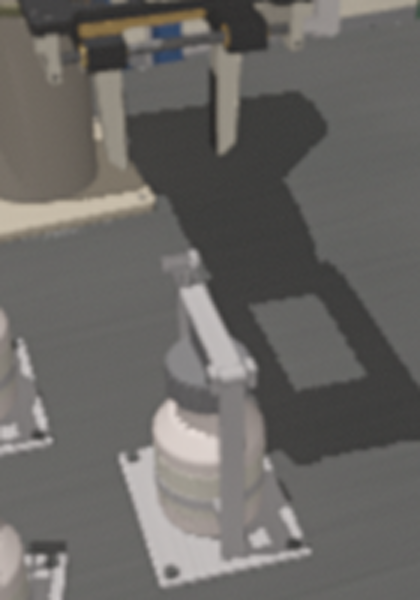

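Request:
drive_tool:
  plan:
    - {"claw": 0.3,"linear": [0.35,-0.3,0.5],"angular": [0,0,0]}
    - {"claw": 0.3,"linear": [0,0,3],"angular": [0,0,0]}
    - {"claw": 0.3,"linear": [0,0,3],"angular": [0,0,0]}
    - {"claw": 0.3,"linear": [0,0,2.4],"angular": [0,0,0]}
    - {"claw": 0.3,"linear": [0,0,0],"angular": [0,0,0]}

```text
t: 5.75
tool_pos: [0.477, 0.0121, 0.1688]
orientation: [-3.139, 0.116, 0.007]
force: [0.4, -0.1, 0.5]
opening: 0.0648
```

```bash
python3 - <<'E'
from h import *
delta((.4784,.0118,.171),-94.4)
s=read_camera("scene"); save(s,"s3.png",(230,120,330,240),5)
s=read_camera("top"); save(s,"t3.png",(240,140,330,240),6)
E
```

```text
t 5.75 tcp [0.477  0.0121 0.1688] q [-0.08 -0.19  1.85  0.    1.49  1.56] F [ 0.4 -0.1  0.5] open 0.0648
tool-frame cm [ 0.14  0.02 -0.22]
yaw y deg -94.23 z [-4.5e-03  4.0e-04 -1.0e+00]
rotvec deg tool [-0.01  0.26  0.17]
```

View pics/s3.png

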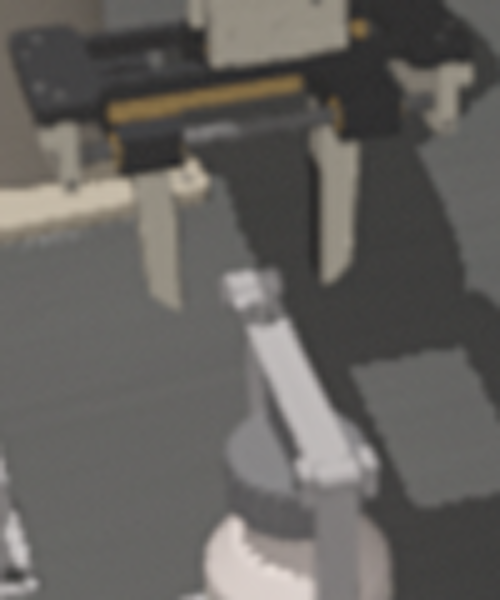

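View pics/t3.png

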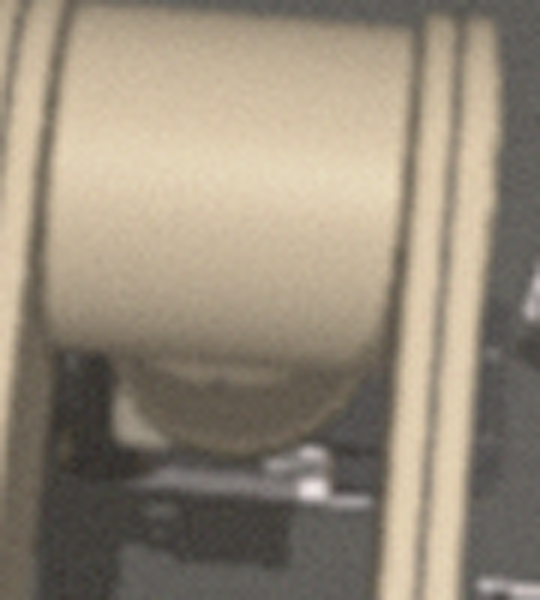

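```bash
python3 - <<'E'
from h import *
st=read_state();r=R.from_rotvec(st["orientation"]);t=st["tool_pos"]
s=read_camera("scene")
f=lambda X:((proj(s,X)-(230,120)+.5)*5-.5).round(0)
print("tips",f([t+r.apply([dx,sg*.0325,0]) for sg in(1,-1) for dx in (-.0075,.0075)]),"tcp",f([t]))
o=np.array([.558,.006]);c=np.array([np.cos(-.077),np.sin(-.077)]);n=np.array([-c[1],c[0]])
h=o+.062*c;b=h-.142*c
print("bar ends",f([[*(b+n*k),.19] for k in(-.014,.014)]),"hinge",f([[*(h+n*k),.19] for k in(-.018,.018)]),h,b)
print("staple top",f([[*(o-.055*c),.196]]))
print(np.round(t,4))
E
```

```text
tips [[178. 324.]
 [186. 342.]
 [311. 301.]
 [320. 318.]] tcp [[249. 321.]]
bar ends [[219. 293.]
 [277. 283.]] hinge [[294. 486.]
 [379. 469.]] [0.61981629 0.00123072] [0.47823704 0.01215391]
staple top [[262. 308.]]
[0.4789 0.0119 0.1718]
```

```bash
python3 - <<'E'
from h import *
s=read_camera("scene"); save(s,"s4.png",(230,120,330,240),5)
delta((.4784,.0118,.171),-94.4)
E
```

```text
t 5.95 tcp [0.4796 0.0118 0.1727] q [-0.08 -0.19  1.84  0.    1.49  1.56] F [ 0.9 -0.1 -0.4] open 0.0651
tool-frame cm [-0.12  0.01  0.17]
yaw y deg -94.3 z [ 2.1e-03 -2.0e-04 -1.0e+00]
rotvec deg tool [ 0.   -0.12  0.1 ]
```

View pics/s4.png

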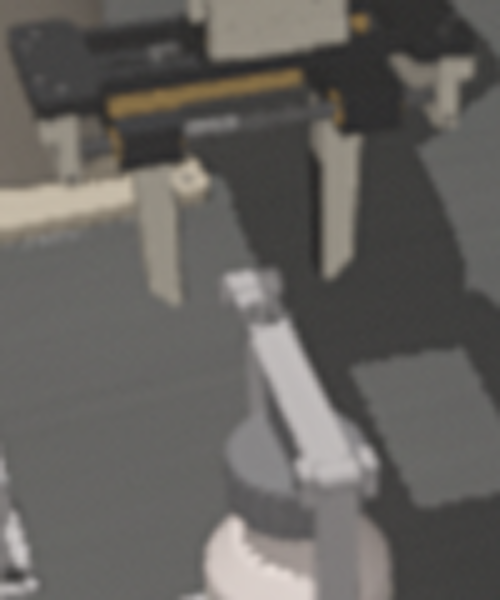

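```bash
python3 - <<'E'
from h import *
import pickle
s=read_camera("scene")
for t,rv,c,k in (([.4749,.0091,.2603],[3.139,-.117,0],(220,90),3),):
    r=R.from_rotvec(rv); t=np.array(t)
    print(((proj(s,[t+r.apply([dx,sg*.0325,0]) for sg in(1,-1) for dx in (-.0075,.0075)])-c+.5)*k-.5).round(0))
t=read_camera("top")
P=np.array([.247,.5462,.1942]);r=R.from_rotvec([-.6622,-3.0705,.0027])
print(proj(t,[P+r.apply([dx,sg*.0465,0]) for sg in(1,-1) for dx in (-.0075,.0075)]).round(0), proj(s,[P]))
im=cv2.imread("pics/top0.png")[260:420,0:140];cv2.imwrite("pics/t0c.png",cv2.resize(im,None,fx=5,fy=5,interpolation=cv2.INTER_CUBIC)[:600,:])
E
```

```text
[[126. 185.]
 [130. 195.]
 [210. 171.]
 [216. 181.]]
[[ 39. 295.]
 [ 36. 300.]
 [ 73. 312.]
 [ 70. 317.]] [[417.31613588 100.64996404]]
```

View pics/t0c.png

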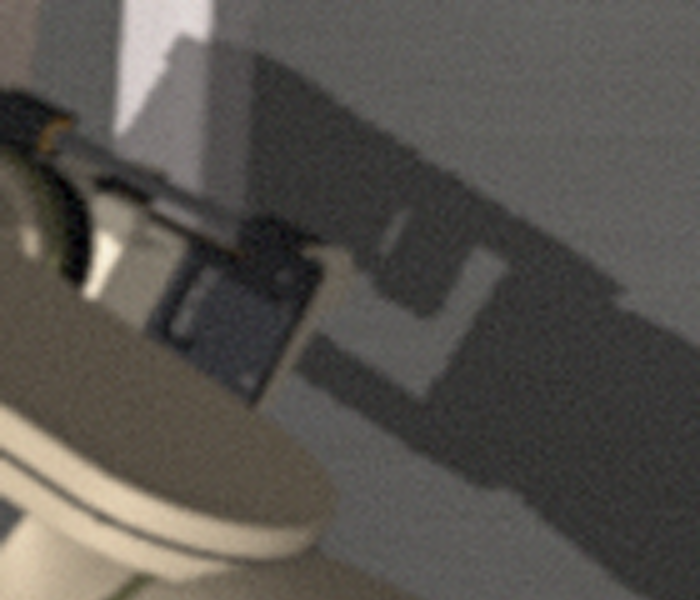

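```bash
python3 - <<'E'
import cv2
im=cv2.imread("pics/scene0.png")[0:140,360:500];cv2.imwrite("pics/s0c.png",cv2.resize(im,None,fx=4,fy=4,interpolation=cv2.INTER_CUBIC))
E
```

```text
(no output)
```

View pics/s0c.png

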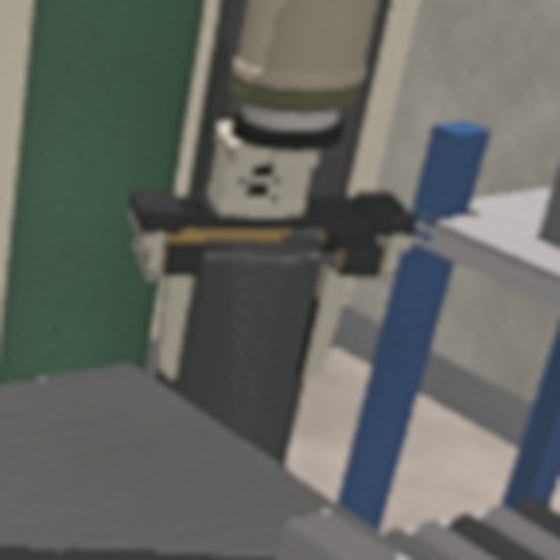

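```bash
python3 - <<'E'
from h import *
s=read_camera("scene");st=read_state();r=R.from_rotvec(st["orientation"]);t=st["tool_pos"]
print(np.round(t,4),st["t"])
im=cv2.resize(s["pixels"][:,:,::-1][60:240,210:350],None,fx=4,fy=4,interpolation=cv2.INTER_CUBIC)[:600]
def d(X,col):
    for u in (proj(s,t+r.apply(np.atleast_2d(X)))-(210,60)+.5)*4-.5: cv2.circle(im,tuple(np.int32(u.round())),3,col,-1)
for sy in(1,-1):
    d([[sx*.0075,sy*y,0] for sx in(1,-1) for y in(.0325,.050)],(0,0,255))
    d([[sx*.0075,sy*y,-.019] for sx in(1,) for y in(.0325,.050)],(0,255,255))
    d([[sx*.0375,sy*.094,-.084] for sx in(1,-1)],(0,255,0))
cv2.imwrite("pics/s5.png",im)
E
```

```text
[0.4794 0.0117 0.1724] 6.1
```

View pics/s5.png

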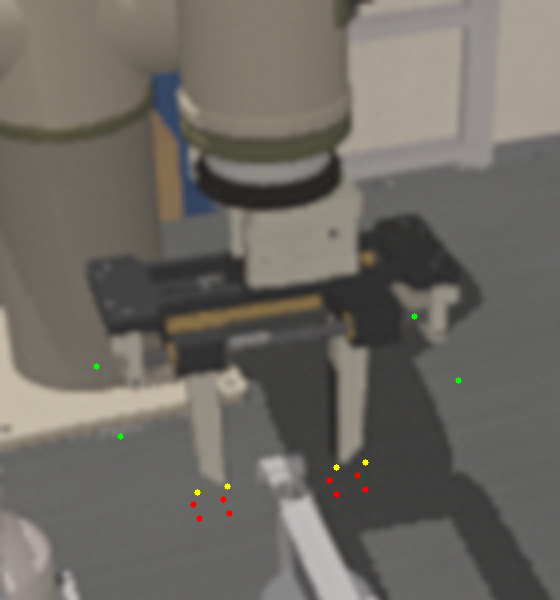

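Scene px: the fingertips straddle the pull bar at s5 (280,475). The visible tips sit slightly higher than the nominal TCP, so I'll go a little deeper and close.

Request:
drive_tool:
  plan:
    - {"claw": 0.3,"linear": [-0.1,0,0.6],"angular": [0,0,0]}
    - {"claw": 0.8,"linear": [0,0,0],"angular": [0,0,0]}
    - {"claw": 0.8,"linear": [0,0,0],"angular": [0,0,0]}
    - {"claw": 0.8,"linear": [0,0,0],"angular": [0,0,0]}
    - {"claw": 0.8,"linear": [0,0,0],"angular": [0,0,0]}
  newtons: 15

```text
t: 6.72
tool_pos: [0.4777, 0.0119, 0.1653]
orientation: [3.139, -0.119, 0.0]
force: [-0.3, 0.3, 0.4]
opening: 0.0293
```

```bash
python3 - <<'E'
from h import *
delta((.4784,.0118,.171),-94.4)
s=read_camera("scene"); save(s,"s6.png",(230,120,330,240),5)
E
```

```text
t 6.72 tcp [0.4777 0.0119 0.1653] q [-0.08 -0.19  1.86 -0.    1.47  1.56] F [-0.3  0.3  0.4] open 0.0293
tool-frame cm [ 0.07  0.   -0.57]
yaw y deg -94.34 z [ 1.e-04 -0.e+00 -1.e+00]
rotvec deg tool [ 0.   -0.01  0.06]
```

View pics/s6.png

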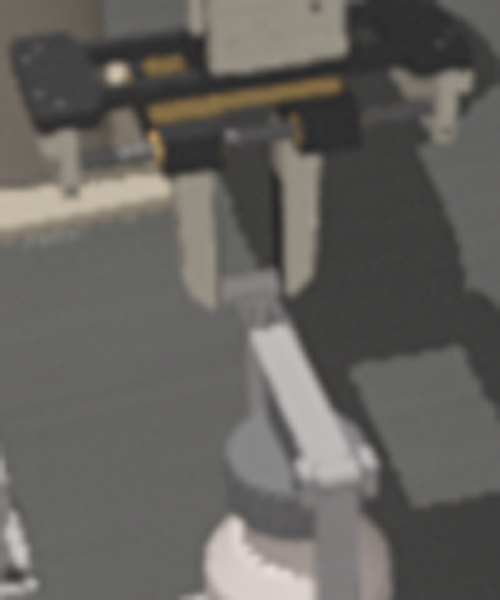

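```bash
python3 -c "
import numpy as np
th=np.linspace(0,2.5,22);x=14.2*(1-np.cos(th));z=14.2*np.sin(th)
for a,b,c in zip(np.diff(x),np.diff(z),th[1:]):print(round(a,2),round(-b,2),round(c,2))"
```

```text
0.1 -1.69 0.12
0.3 -1.66 0.24
0.5 -1.62 0.36
0.68 -1.54 0.48
0.86 -1.45 0.6
1.03 -1.34 0.71
1.18 -1.21 0.83
1.32 -1.06 0.95
1.43 -0.9 1.07
1.53 -0.72 1.19
1.6 -0.53 1.31
1.66 -0.34 1.43
1.68 -0.14 1.55
1.69 0.06 1.67
1.67 0.26 1.79
1.63 0.46 1.9
1.56 0.65 2.02
1.47 0.83 2.14
1.36 1.0 2.26
1.24 1.15 2.38
1.09 1.29 2.5
```

Request:
drive_tool:
  plan:
    - {"claw": 0.85,"linear": [0,0,0],"angular": [0,0,0]}
    - {"claw": 0.85,"linear": [0.1,0,-1.69],"angular": [0,0,0]}
    - {"claw": 0.85,"linear": [0.3,0,-1.66],"angular": [0,0,0]}
    - {"claw": 0.85,"linear": [0.5,0,-1.62],"angular": [0,0,0]}
    - {"claw": 0.85,"linear": [0.68,0,-1.54],"angular": [0,0,0]}
    - {"claw": 0.85,"linear": [0,0,0],"angular": [0,0,0]}

```text
t: 7.52
tool_pos: [0.4944, 0.0108, 0.2323]
orientation: [-3.139, 0.119, -0.003]
force: [-1.6, 4.4, -1.0]
opening: 0.0278
```

```bash
python3 - <<'E'
from h import *
delta((.4784,.0118,.171),-94.4)
s=read_camera("scene"); save(s,"s7.png",(230,90,330,240),4)
E
```

```text
t 7.53 tcp [0.4944 0.0108 0.2323] q [-0.08 -0.17  1.72  0.    1.59  1.56] F [-1.6  4.4 -1. ] open 0.0278
tool-frame cm [-1.61  0.03  6.13]
yaw y deg -94.33 z [ 2.e-03  2.e-04 -1.e+00]
rotvec deg tool [-0.02 -0.11  0.07]
```

View pics/s7.png

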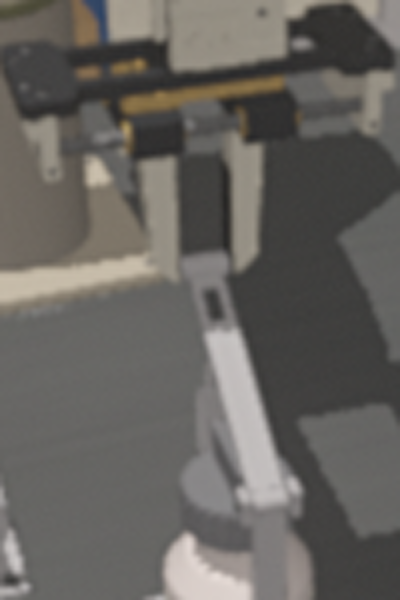

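The hasp is held between the fingers at s7 (205,260) and rising clear of the staple. I'll continue the arc.

Request:
drive_tool:
  plan:
    - {"claw": 0.85,"linear": [0.86,0,-1.45],"angular": [0,0,0]}
    - {"claw": 0.85,"linear": [1.03,0,-1.34],"angular": [0,0,0]}
    - {"claw": 0.85,"linear": [1.18,0,-1.21],"angular": [0,0,0]}
    - {"claw": 0.85,"linear": [1.32,0,-1.06],"angular": [0,0,0]}
    - {"claw": 0.85,"linear": [1.43,0,-0.9],"angular": [0,0,0]}
    - {"claw": 0.85,"linear": [1.53,0,-0.72],"angular": [0,0,0]}
    - {"claw": 0.85,"linear": [1.6,0,-0.53],"angular": [0,0,0]}
    - {"claw": 0.85,"linear": [1.66,0,-0.34],"angular": [0,0,0]}
    - {"claw": 0.85,"linear": [1.68,0,-0.14],"angular": [0,0,0]}
    - {"claw": 0.85,"linear": [1.69,0,0.06],"angular": [0,0,0]}
    - {"claw": 0.85,"linear": [1.67,0,0.26],"angular": [0,0,0]}
    - {"claw": 0.85,"linear": [1.63,0,0.46],"angular": [0,0,0]}

```text
t: 9.07
tool_pos: [0.6665, -0.0028, 0.3001]
orientation: [3.139, -0.119, 0.002]
force: [1.2, 1.6, 4.7]
opening: 0.028
```

Request:
drive_tool:
  plan:
    - {"claw": 0.85,"linear": [1.56,0,0.65],"angular": [0,0,0]}
    - {"claw": 0.85,"linear": [1.47,0,0.83],"angular": [0,0,0]}
    - {"claw": 0.85,"linear": [1.36,0,1.0],"angular": [0,0,0]}
    - {"claw": 0.85,"linear": [1.24,0,1.15],"angular": [0,0,0]}
    - {"claw": 0.85,"linear": [1.09,0,1.29],"angular": [0,0,0]}
    - {"claw": 0.85,"linear": [0,0,0],"angular": [0,0,0]}

```text
t: 9.82
tool_pos: [0.7343, -0.0081, 0.2495]
orientation: [3.139, -0.12, 0.004]
force: [5.7, 0.3, 3.9]
opening: 0.0272
```

```bash
python3 - <<'E'
from h import *
delta((.4784,.0118,.171),-94.4)
s=read_camera("scene"); save(s,"s8.png",(210,60,360,290),2.6)
E
```

```text
t 9.82 tcp [ 0.7343 -0.0081  0.2495] q [-0.08  0.49  0.95 -0.    1.69  1.57] F [5.7 0.3 3.9] open 0.0272
tool-frame cm [-25.69  -0.04   7.79]
yaw y deg -94.36 z [ 2.4e-03 -7.0e-04 -1.0e+00]
rotvec deg tool [ 0.03 -0.14  0.04]
```

View pics/s8.png

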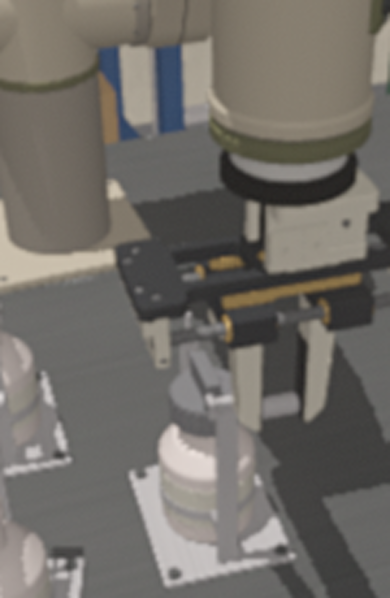

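The hasp is over the back with its bar between the fingers at s8 (285,405). I'll release it and lift.

Request:
drive_tool:
  plan:
    - {"claw": 0.3,"linear": [0,0,0],"angular": [0,0,0]}
    - {"claw": 0.3,"linear": [0,0,0],"angular": [0,0,0]}
    - {"claw": 0.3,"linear": [0,0,0],"angular": [0,0,0]}
    - {"claw": 0.3,"linear": [0,0,-2.5],"angular": [0,0,0]}
    - {"claw": 0.3,"linear": [0,0,-3],"angular": [0,0,0]}
    - {"claw": 0.3,"linear": [-4,0,0],"angular": [0,0,0]}
    - {"claw": 0.3,"linear": [-5,0,0],"angular": [0,0,0]}
    - {"claw": 0.3,"linear": [-4.5,0,0],"angular": [0,0,0]}
    - {"claw": 0.3,"linear": [-4,0,0],"angular": [0,0,0]}
    - {"claw": 0.3,"linear": [0,0,0],"angular": [0,0,0]}
    - {"claw": 0.3,"linear": [0,0,0],"angular": [0,0,0]}

```text
t: 11.25
tool_pos: [0.5586, 0.0057, 0.3056]
orientation: [3.139, -0.119, 0.002]
force: [0.2, -0.5, -0.1]
opening: 0.0651
```

```bash
python3 - <<'E'
from h import *
delta((.558,.006,.22),-94.4)
s=read_camera("scene"); save(s,"s9.png",(210,90,360,290),2.9)
for l in("cap","hasp"):print(l,[(round(d["p"],2),np.round(d["at"],3)) for d in search_frame(s,l)])
p=read_camera("top"); save(p,"t9.png",(240,120,330,240),5)
for l in("cap","hasp","hasp_bar"):print(l,[(round(d["p"],2),np.round(d["at"],3)) for d in search_frame(p,l)])
E
```

```text
t 11.25 tcp [0.5586 0.0057 0.3056] q [-0.08 -0.    1.43 -0.    1.72  1.57] F [ 0.2 -0.5 -0.1] open 0.0651
tool-frame cm [-0.07 -0.03  8.56]
yaw y deg -94.34 z [ 1.e-03 -2.e-04 -1.e+00]
rotvec deg tool [ 0.01 -0.06  0.06]
cap [(0.72, array([ 0.56 , -0.001,  0.16 ]))]
hasp [(0.83, array([ 0.699, -0.006,  0.209])), (0.66, array([ 0.624, -0.205,  0.194])), (0.51, array([ 0.358, -0.154,  0.195]))]
cap [(0.65, array([0.552, 0.006, 0.157]))]
hasp [(0.86, array([ 0.615, -0.197,  0.193])), (0.85, array([ 0.356, -0.15 ,  0.198]))]
hasp_bar [(0.75, array([ 0.614, -0.198,  0.194])), (0.6, array([ 0.353, -0.154,  0.195]))]
```

View pics/s9.png

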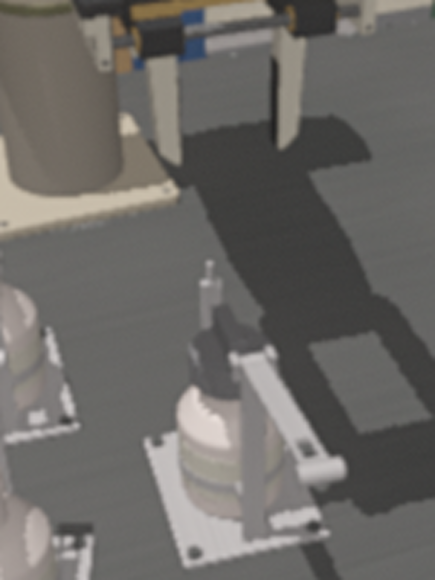

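View pics/t9.png

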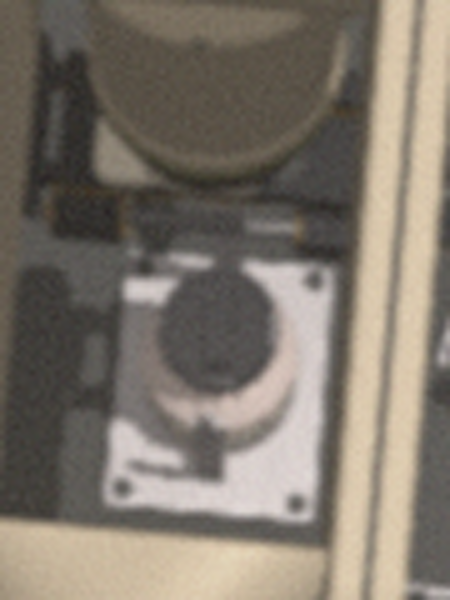

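```bash
python3 - <<'E'
from h import *
p=read_camera("top");print(ray(p,(283.2,185.7),.152))
s=read_camera("scene")
f=lambda X:((proj(s,X)-(210,90)+.5)*2.9-.5).round(0)
o=np.array([.558,.006]);c=np.array([np.cos(-.077),np.sin(-.077)]);n=np.array([-c[1],c[0]])
print(f([[*(o+a*.025*c+b*.007*n),.18] for a in(-1,1) for b in(-1,1)]))
E
python3 - <<'E'
import cv2
im=cv2.imread("pics/s9.png")[250:410,170:290];cv2.imwrite("pics/s9c.png",cv2.resize(im,None,fx=4,fy=4))
E
```

```text
[0.5544764  0.00631941 0.152     ]
[[212. 305.]
 [229. 302.]
 [229. 345.]
 [248. 341.]]
```

View pics/s9c.png

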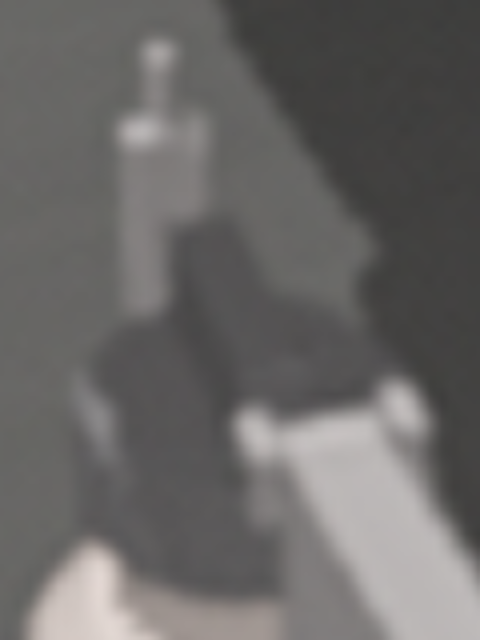

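Request:
drive_tool:
  plan:
    - {"claw": 0.4,"linear": [0,0,3],"angular": [0,0,0]}
    - {"claw": 0.4,"linear": [0,0,4],"angular": [0,0,0]}
    - {"claw": 0.4,"linear": [0,0,4],"angular": [0,0,0]}
    - {"claw": 0.4,"linear": [0,0,2.5],"angular": [0,0,0]}
    - {"claw": 0.4,"linear": [0,0,1],"angular": [0,0,0]}
    - {"claw": 0.4,"linear": [0,0,0.2],"angular": [0,0,0]}
    - {"claw": 0.4,"linear": [0,0,0],"angular": [0,0,0]}
    - {"claw": 0.4,"linear": [0,0,0],"angular": [0,0,0]}

```text
t: 12.7
tool_pos: [0.5591, 0.0057, 0.1596]
orientation: [3.139, -0.119, 0.003]
force: [0.2, -0.2, 0.5]
opening: 0.056
```

```bash
python3 - <<'E'
from h import *
delta((.558,.006,.158),-94.4)
s=read_camera("scene"); save(s,"s10.png",(230,130,340,250),5)
E
```

```text
t 12.7 tcp [0.5591 0.0057 0.1596] q [-0.08  0.04  1.65 -0.    1.45  1.57] F [ 0.2 -0.2  0.5] open 0.056
tool-frame cm [-0.11 -0.02  0.16]
yaw y deg -94.34 z [ 2.1e-03 -2.0e-04 -1.0e+00]
rotvec deg tool [ 0.   -0.12  0.06]
```

View pics/s10.png

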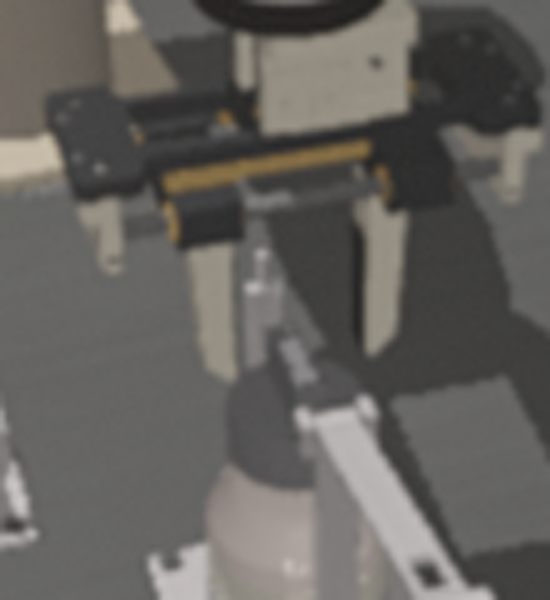

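The fingers straddle the grip bar at s10 (298,360), just above the flat top. I'll grip, then press.

Request:
drive_tool:
  plan:
    - {"claw": 1.0,"linear": [-0.1,0,0.1],"angular": [0,0,0]}
    - {"claw": 1.0,"linear": [0,0,0],"angular": [0,0,0]}
    - {"claw": 1.0,"linear": [0,0,0],"angular": [0,0,0]}
    - {"claw": 1.0,"linear": [0,0,0],"angular": [0,0,0]}
    - {"claw": 1.0,"linear": [0,0,0],"angular": [0,0,0]}
    - {"claw": 1.0,"linear": [0,0,0],"angular": [0,0,0]}
  newtons: 35

```text
t: 13.5
tool_pos: [0.5572, 0.0058, 0.1572]
orientation: [3.139, -0.119, 0.0]
force: [-0.2, 0.3, 0.5]
opening: 0.0015
```

Request:
drive_tool:
  plan:
    - {"claw": 1.0,"linear": [0,0,0.4],"angular": [0,0,0]}
    - {"claw": 1.0,"linear": [0,0,0.3],"angular": [0,0,0]}
    - {"claw": 1.0,"linear": [0,0,0.2],"angular": [0,0,0]}
    - {"claw": 1.0,"linear": [0,0,0],"angular": [0,0,0]}

```text
t: 14.0
tool_pos: [0.5578, 0.006, 0.1495]
orientation: [-3.139, 0.119, -0.003]
force: [-2.9, -0.2, 8.9]
opening: 0.0008
```

```bash
python3 - <<'E'
from h import *
s=read_camera("scene"); save(s,"s11.png",(230,130,340,250),5)
p=read_camera("top"); save(p,"t11.png",(230,130,340,250),5)
delta((.558,.006,.158),-94.4)
E
```

```text
t 14.1 tcp [0.5578 0.006  0.1497] q [-0.08  0.04  1.67  0.    1.43  1.57] F [-3.9 -0.5  8.7] open 0.0006
tool-frame cm [ 0.02  0.   -0.83]
yaw y deg -94.33 z [ 1.7e-03  2.0e-04 -1.0e+00]
rotvec deg tool [-0.02 -0.1   0.07]
```

View pics/s11.png

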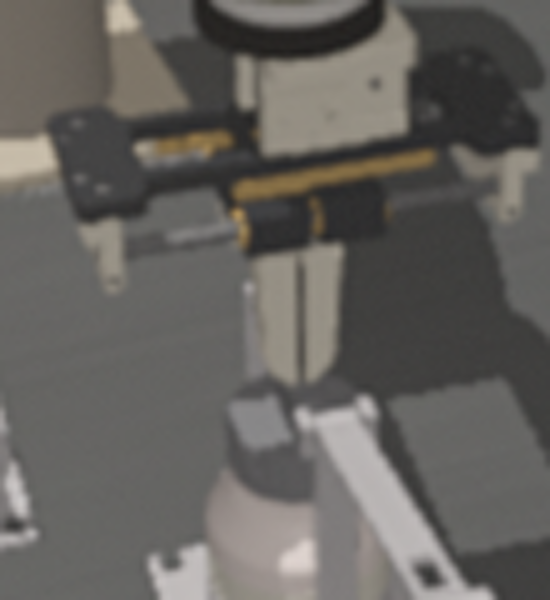

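View pics/t11.png

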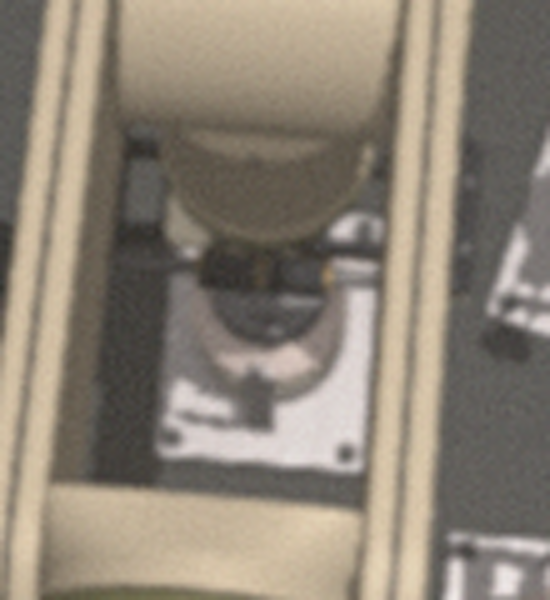

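```bash
python3 - <<'E'
from h import *
s=read_camera("scene")
for z in(.15,.16,.17,.175,.18,.19):print(z,((proj(s,[[.5578,.006,z],[.5653,.0055,z]])-(230,130)+.5)*5-.5).round(0).tolist())
E
```

```text
0.15 [[296.0, 410.0], [301.0, 420.0]]
0.16 [[296.0, 392.0], [301.0, 403.0]]
0.17 [[296.0, 375.0], [301.0, 385.0]]
0.175 [[296.0, 366.0], [301.0, 376.0]]
0.18 [[296.0, 357.0], [300.0, 367.0]]
0.19 [[295.0, 339.0], [300.0, 349.0]]
```

Request:
drive_tool:
  plan:
    - {"claw": 1.0,"linear": [0,0,-1],"angular": [0,0,0]}
    - {"claw": 0.4,"linear": [0,0,-1],"angular": [0,0,0]}
    - {"claw": 0.4,"linear": [0,0,0],"angular": [0,0,0]}
    - {"claw": 0.4,"linear": [0,0,0],"angular": [0,0,0]}
    - {"claw": 0.4,"linear": [0,0,0],"angular": [0,0,0]}

```text
t: 14.78
tool_pos: [0.5568, 0.0058, 0.1675]
orientation: [3.139, -0.119, -0.002]
force: [0.4, 0.3, -0.5]
opening: 0.0359
```

```bash
python3 - <<'E'
from h import *
s=read_camera("scene"); save(s,"s12.png",(230,130,340,250),5)
delta((.558,.006,.136),-94.4)
E
```

```text
t 14.82 tcp [0.5569 0.0058 0.1676] q [-0.08  0.03  1.65  0.    1.47  1.57] F [ 0.1  0.3 -0.5] open 0.0394
tool-frame cm [ 0.12 -0.02  3.16]
yaw y deg -94.34 z [-1.e-03  1.e-04 -1.e+00]
rotvec deg tool [-0.    0.06  0.06]
```

View pics/s12.png

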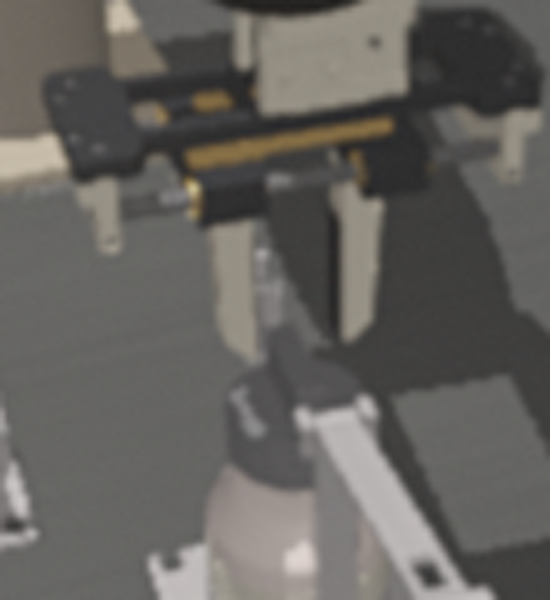

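Request:
drive_tool:
  plan:
    - {"claw": 0.45,"linear": [0.1,0,1.4],"angular": [0,0,0]}
    - {"claw": 0.45,"linear": [0,0,1.2],"angular": [0,0,0]}
    - {"claw": 0.45,"linear": [0,0,0.3],"angular": [0,0,0]}
    - {"claw": 0.45,"linear": [0,0,0],"angular": [0,0,0]}

```text
t: 15.32
tool_pos: [0.5578, 0.0058, 0.1386]
orientation: [-3.139, 0.119, 0.002]
force: [0.2, 0.3, 0.3]
opening: 0.0511
```

Request:
drive_tool:
  plan:
    - {"claw": 1.0,"linear": [0,0,0],"angular": [0,0,0]}
    - {"claw": 1.0,"linear": [0,0,0],"angular": [0,0,0]}
    - {"claw": 1.0,"linear": [0,0,0],"angular": [0,0,0]}
    - {"claw": 1.0,"linear": [0,0,0],"angular": [0,0,0]}
    - {"claw": 1.0,"linear": [0,0,0],"angular": [0,0,0]}

```text
t: 15.95
tool_pos: [0.5583, 0.0058, 0.1394]
orientation: [3.139, -0.119, 0.0]
force: [-0.6, -0.5, 1.1]
opening: 0.0137
```

```bash
python3 - <<'E'
from h import *
s=read_camera("scene"); save(s,"s13.png",(230,130,340,250),5)
delta((.558,.006,.136),-94.4)
E
```

```text
t 16.0 tcp [0.5583 0.0058 0.1394] q [-0.08  0.05  1.68  0.    1.42  1.57] F [-0.1 -0.7  1.2] open 0.0135
tool-frame cm [-0.03 -0.02  0.34]
yaw y deg -94.34 z [ 3.e-04 -0.e+00 -1.e+00]
rotvec deg tool [-0.   -0.02  0.06]
```

View pics/s13.png

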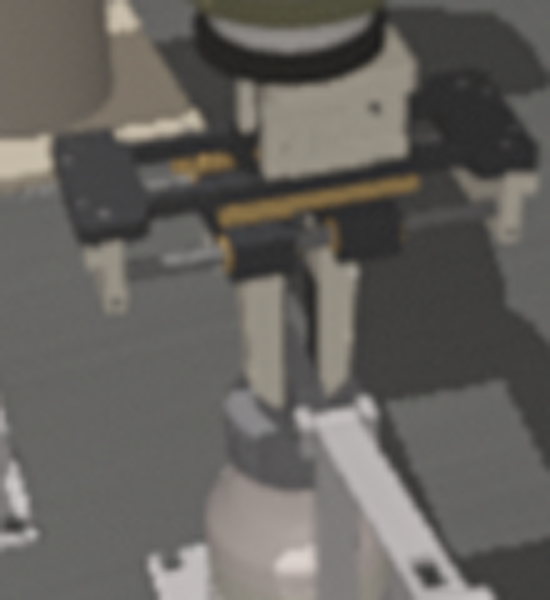

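The bar is held (opening 13.6 mm, matching its 14 mm). Now I'll push down in stages.

Request:
drive_tool:
  plan:
    - {"claw": 1.0,"linear": [0,0,0.2],"angular": [0,0,0]}
    - {"claw": 1.0,"linear": [0,0,0.2],"angular": [0,0,0]}
    - {"claw": 1.0,"linear": [0,0,0.2],"angular": [0,0,0]}
    - {"claw": 1.0,"linear": [0,0,0],"angular": [0,0,0]}
    - {"claw": 1.0,"linear": [0,0,0],"angular": [0,0,0]}
  newtons: 45

```text
t: 16.62
tool_pos: [0.5584, 0.0058, 0.1343]
orientation: [3.139, -0.119, 0.001]
force: [-4.3, 0.7, 7.5]
opening: 0.0142
```

Request:
drive_tool:
  plan:
    - {"claw": 1.0,"linear": [0,0,0.2],"angular": [0,0,0]}
    - {"claw": 1.0,"linear": [0,0,0.1],"angular": [0,0,0]}
    - {"claw": 1.0,"linear": [0,0,0],"angular": [0,0,0]}
    - {"claw": 1.0,"linear": [0,0,0],"angular": [0,0,0]}

```text
t: 17.12
tool_pos: [0.5584, 0.0057, 0.1315]
orientation: [3.139, -0.119, 0.001]
force: [-5.3, 0.2, 10.2]
opening: 0.0137
```

Request:
drive_tool:
  plan:
    - {"claw": 1.0,"linear": [0,0,0.15],"angular": [0,0,0]}
    - {"claw": 1.0,"linear": [0,0,0],"angular": [0,0,0]}
    - {"claw": 1.0,"linear": [0,0,0],"angular": [0,0,0]}

```text
t: 17.5
tool_pos: [0.5585, 0.0058, 0.1309]
orientation: [3.139, -0.119, 0.002]
force: [-7.7, 1.1, 13.7]
opening: 0.0135
```

Request:
drive_tool:
  plan:
    - {"claw": 1.0,"linear": [-0.1,0,0.1],"angular": [0,0,0]}
    - {"claw": 1.0,"linear": [0,0,0],"angular": [0,0,0]}
    - {"claw": 1.0,"linear": [0,0,0],"angular": [0,0,-4]}
    - {"claw": 1.0,"linear": [0,0,0],"angular": [0,0,-5]}
    - {"claw": 1.0,"linear": [0,0,0],"angular": [0,0,-5]}
    - {"claw": 1.0,"linear": [0,0,0],"angular": [0,0,0]}

```text
t: 18.25
tool_pos: [0.5594, 0.006, 0.1309]
orientation: [3.13, 0.267, 0.008]
force: [-1.6, 1.5, 14.2]
opening: 0.0137
```

```bash
python3 - <<'E'
from h import *
s=read_camera("scene"); save(s,"s14.png",(230,130,340,250),5)
delta((.558,.006,.136),-94.4);print(read_state()["wrist_torque"])
E
```

```text
t 18.3 tcp [0.5594 0.006  0.1308] q [-0.08  0.05  1.69  0.    1.39  1.32] F [-0.6  1.1 14.6] open 0.0136
tool-frame cm [-0.13 -0.02 -0.52]
yaw y deg -80.31 z [ 0.0053  0.     -1.    ]
rotvec deg tool [ 1.000e-02 -3.000e-01  1.409e+01]
[0.25318403 0.52181386 0.07239567]
```

View pics/s14.png

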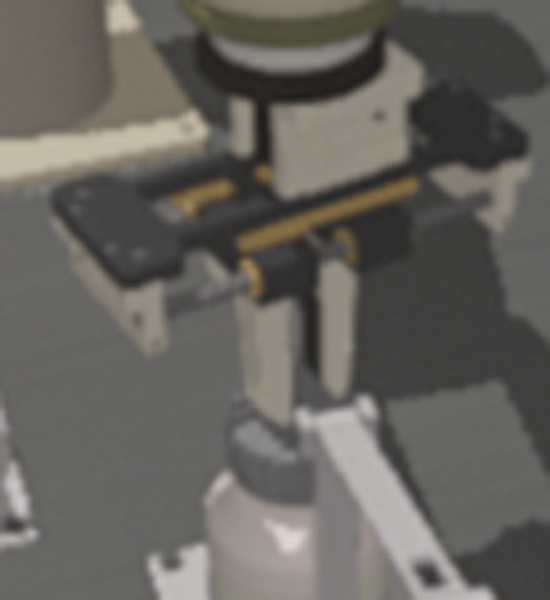

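Request:
drive_tool:
  plan:
    - {"claw": 1.0,"linear": [0,0,0],"angular": [0,0,-6]}
    - {"claw": 1.0,"linear": [0,0,0],"angular": [0,0,-6]}
    - {"claw": 1.0,"linear": [0,0,0],"angular": [0,0,-6]}
    - {"claw": 1.0,"linear": [0,0,0],"angular": [0,0,-6]}
    - {"claw": 1.0,"linear": [0,0,0],"angular": [0,0,-6]}
    - {"claw": 1.0,"linear": [0,0,0],"angular": [0,0,0]}

```text
t: 19.05
tool_pos: [0.5593, 0.0065, 0.1308]
orientation: [2.953, 1.068, 0.008]
force: [-1.7, 3.6, 15.0]
opening: 0.0136
```

```bash
python3 - <<'E'
from h import *
s=read_camera("scene"); save(s,"s15.png",(230,130,340,250),5)
delta((.558,.006,.136),-94.4);print(read_state()["wrist_torque"])
E
```

```text
t 19.1 tcp [0.5592 0.0065 0.1308] q [-0.08  0.05  1.69  0.    1.39  0.8 ] F [-3.1  3.5 15.7] open 0.0135
tool-frame cm [-0.13 -0.04 -0.52]
yaw y deg -50.29 z [ 5.e-03  9.e-04 -1.e+00]
rotvec deg tool [ 4.000e-02 -2.900e-01  4.411e+01]
[0.56717098 0.58538132 0.04120744]
```

View pics/s15.png

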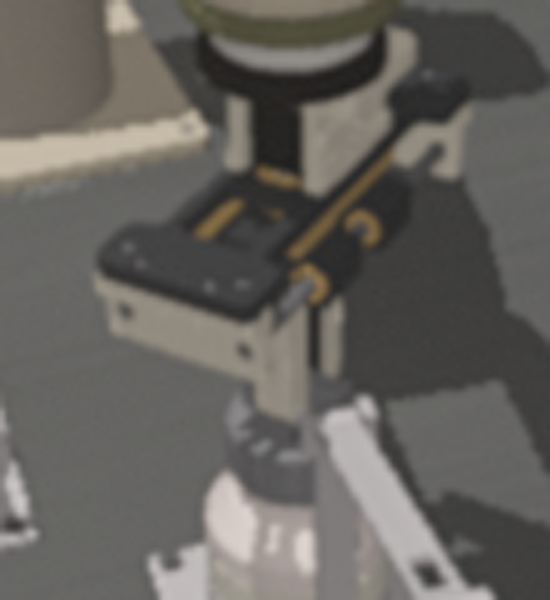

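Request:
drive_tool:
  plan:
    - {"claw": 1.0,"linear": [0,0,0],"angular": [0,0,-6]}
    - {"claw": 1.0,"linear": [0,0,0],"angular": [0,0,-6]}
    - {"claw": 1.0,"linear": [0,0,0],"angular": [0,0,-6]}
    - {"claw": 1.0,"linear": [0,0,0],"angular": [0,0,-6]}
    - {"claw": 1.0,"linear": [0,0,0],"angular": [0,0,-6]}
    - {"claw": 1.0,"linear": [0,0,0],"angular": [0,0,-2]}
    - {"claw": 1.0,"linear": [0,0,0],"angular": [0,0,0]}

```text
t: 19.98
tool_pos: [0.5589, 0.007, 0.1308]
orientation: [2.545, 1.84, 0.007]
force: [-3.3, 4.7, 17.5]
opening: 0.0137
```

```bash
python3 - <<'E'
from h import *
s=read_camera("scene"); save(s,"s16.png",(220,120,350,260),4.2)
p=read_camera("top"); save(p,"t16.png",(230,130,340,250),5)
delta((.558,.006,.136),-94.4);print(read_state()["wrist_torque"])
E
```

```text
t 20.07 tcp [0.5589 0.007  0.1308] q [-0.08  0.05  1.69  0.    1.4   0.24] F [-3.1  4.9 16.6] open 0.0135
tool-frame cm [-0.12 -0.06 -0.52]
yaw y deg -18.31 z [ 0.0044  0.0016 -1.    ]
rotvec deg tool [ 7.000e-02 -2.800e-01  7.609e+01]
[ 0.98316634  0.84387599 -0.05364301]
```

View pics/s16.png

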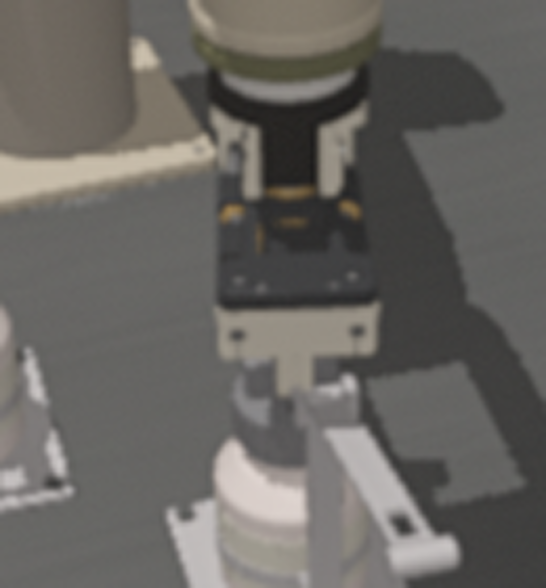

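View pics/t16.png

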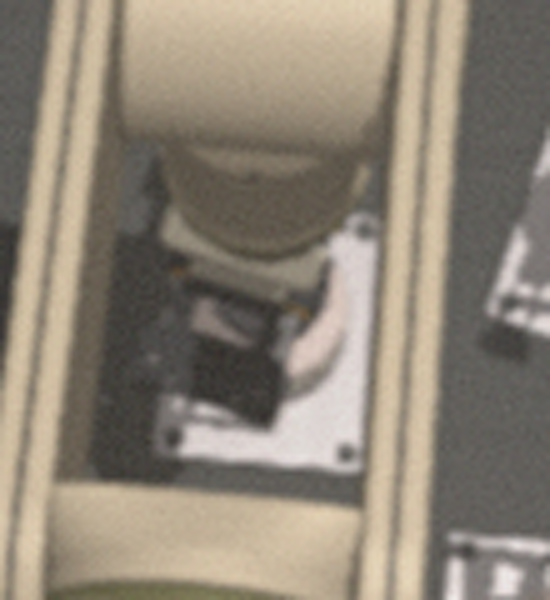

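Request:
drive_tool:
  plan:
    - {"claw": 1.0,"linear": [0,0,-0.3],"angular": [0,0,0]}
    - {"claw": 1.0,"linear": [0,0,-0.4],"angular": [0,0,0]}
    - {"claw": 1.0,"linear": [0,0,-0.5],"angular": [0,0,0]}
    - {"claw": 1.0,"linear": [0,0,-0.5],"angular": [0,0,0]}
    - {"claw": 1.0,"linear": [0,0,-0.8],"angular": [0,0,0]}
    - {"claw": 1.0,"linear": [0,0,0],"angular": [0,0,0]}

```text
t: 20.82
tool_pos: [0.5575, 0.0056, 0.1534]
orientation: [2.546, 1.838, 0.001]
force: [0.1, -0.5, -1.0]
opening: 0.0136
```

```bash
python3 - <<'E'
from h import *
s=read_camera("scene"); save(s,"s17.png",(220,120,350,260),4.2)
delta((.558,.006,.25),-18.4);print(read_state()["wrist_torque"])
E
```

```text
t 20.88 tcp [0.5574 0.0056 0.153 ] q [-0.08  0.04  1.66 -0.    1.44  0.24] F [-0.2  1.3 -1.1] open 0.0136
tool-frame cm [ 0.06  0.05 -9.7 ]
yaw y deg -18.35 z [ 4.e-04 -3.e-04 -1.e+00]
rotvec deg tool [0.03 0.01 0.05]
[-0.04717149 -0.02849328 -0.01742362]
```

View pics/s17.png

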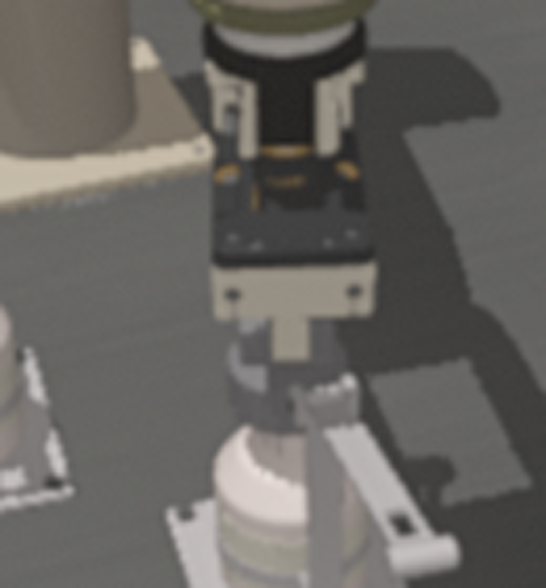

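The cap is free and rising with the fingers (s17 (290,375)). The force is only about its weight. I'll lift the rest of the way.

Request:
drive_tool:
  plan:
    - {"claw": 1.0,"linear": [0,0,-1],"angular": [0,0,0]}
    - {"claw": 1.0,"linear": [0,0,-1.8],"angular": [0,0,0]}
    - {"claw": 1.0,"linear": [0,0,-2],"angular": [0,0,0]}
    - {"claw": 1.0,"linear": [0,0,-2],"angular": [0,0,0]}
    - {"claw": 1.0,"linear": [0.05,0,-1.5],"angular": [0,0,0]}
    - {"claw": 1.0,"linear": [0,0,-0.8],"angular": [0,0,0]}
    - {"claw": 1.0,"linear": [0,0,-0.2],"angular": [0,0,0]}
    - {"claw": 1.0,"linear": [0,0,0],"angular": [0,0,0]}
    - {"claw": 1.0,"linear": [0,0,0],"angular": [0,0,0]}
    - {"claw": 1.0,"linear": [0,0,0],"angular": [0,0,0]}
    - {"claw": 1.0,"linear": [0,0,0],"angular": [0,0,0]}

```text
t: 22.25
tool_pos: [0.5573, 0.0063, 0.2455]
orientation: [-2.547, -1.839, 0.001]
force: [0.4, -0.0, -0.2]
opening: 0.0137
```

```bash
python3 - <<'E'
from h import *
s=read_camera("scene"); save(s,"s18.png",(210,60,350,270),2.85)
print([(l,[(round(d["p"],2),np.round(d["at"],3)) for d in search_frame(s,l)][:2]) for l in("cap","hasp")])
c=np.array([[.558,.006,z] for z in(.112,.142,.234,.263)])
print(((proj(s,c)-(210,60)+.5)*2.85-.5).round(0))
p=read_camera("top");save(p,"t18.png")
print([(l,[(round(d["p"],2),np.round(d["at"],3)) for d in search_frame(p,l)][:2]) for l in("cap","spray_can","tip_jar","hammer","magnet")])
delta((.558,.006,.25),-18.4)
E
```

```text
[('cap', [(0.64, array([ 0.568, -0.003,  0.262]))]), ('hasp', [(0.96, array([ 0.622, -0.202,  0.194])), (0.79, array([ 0.701, -0.006,  0.206]))])]
[[226. 469.]
 [226. 441.]
 [224. 345.]
 [224. 312.]]
[('cap', [(0.56, array([0.538, 0.012, 0.262]))]), ('spray_can', [(0.89, array([ 0.424, -0.319,  0.167]))]), ('tip_jar', [(0.94, array([0.451, 0.33 , 0.084]))]), ('hammer', [(0.71, array([0.612, 0.419, 0.02 ]))]), ('magnet', [(0.88, array([ 0.599, -0.395,  0.017]))])]
t 22.7 tcp [0.5574 0.0063 0.2458] q [-0.08 -0.    1.53 -0.    1.61  0.24] F [-0.9  0.2 -0.4] open 0.0134
tool-frame cm [-0.01  0.07 -0.42]
yaw y deg -18.34 z [ 1.e-04 -0.e+00 -1.e+00]
rotvec deg tool [ 0.01 -0.    0.06]
```

View pics/s18.png

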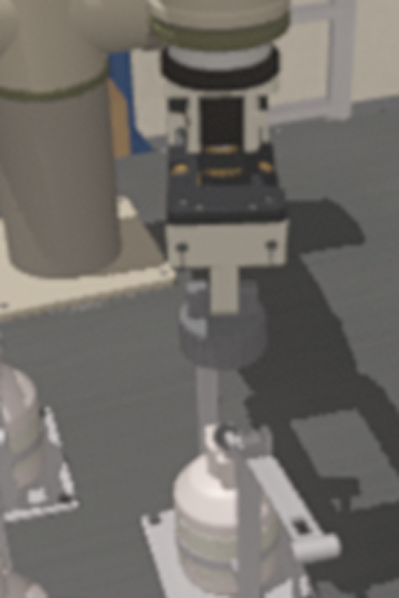

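The cap is held level at s18 (223,325), above the mouth at (226,440). The hasp is over at the back with its bar at (320,547), and the bystanders are where they started. Handing in.

```bash
python3 -c "
from plant import *
print(close_job())"
```

```text
the job is handed in; nothing more can be done
None
```

The job is done and handed in at about 22.7 s of the 53 s allowed. I worked on the cradle farthest to the robot's left, the only one with a grey cap.

- **Hasp:** I gripped the pull bar by its ends and carried it on its arc to about 2.5 rad. After I let go, it fell to the back. The last picture shows it still there, well clear of the bottle.
- **Cap:** I pressed the cap to its stop (about 14–17 N, above the spring's 11 N), turned it 76° anticlockwise while down and lifted it straight off.
- **Final checks:** By my reckoning the cap's lower edge is about 9 cm above the mouth rim, so the cap is roughly 10–11 cm up from where it was seated. The tool is vertical, the grip opening is 13.4 mm on the 14 mm bar, and the jar, spray can, hammer and magnet are within about 4 mm of where they started.

**Checks that failed or disagreed:**
- **Fingertip height:** The visible fingertips sat about 2 cm higher than the reported tool point. Because of this, my first close on the cap shut above its bar and pressed it from the top with about 9 N. It did not turn, and I regripped about 2 cm lower.
- **Cap position:** In the final pictures the cap network's estimates were up to about 2 cm off to the side. The gripper hid most of the cap, so I relied on the projected axis in the scene picture, which lined up with both cap and mouth.

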